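# Square a well plate into the locating corner and close its retainer

### The job

Push the black well plate along the bench into the corner of the two aluminium rails until it sits squarely against both of them, and only then push the steel retainer arm round until its rubber pad rests against the end of the plate. Use only the outside of the fingers: never pick the plate up or tip it. Leave everything else on the bench where it stands.

Things in the scene. Friction and masses are not known exactly. Their poses are not given: they have to be found in the camera images.
- plate: Loose black 24-well plate (4 by 6 grey wells on top), a plain block 85 mm along its x, 127 mm along its y, 18 mm high, about 0.14 kg, flat on the bench. Origin: centre of its underside. Starts clear of the rails, turned up to 0.35 rad from the nest's axes; when home its axes lie along the nest's.
- nest: Two fixed aluminium rails in an L, 18 mm wide, 12 mm high. Origin: their inner corner, at bench level. Stop faces: far rail x = 0 (y -157 to 8 mm), end rail y = 0 (x -80 to 0). The plate belongs at negative x and y, a long side on the far rail; home, its origin is at x -42.5, y -63.5 mm. Place and yaw vary.
- retainer_pivot (a point): Vertical axis of the retainer arm, at nest x = 12, y = -145 mm; 12 mm above the bench. The arm is a flat bar 10 mm wide, 14 to 20 mm above the bench, 84 mm from pivot to end.
- retainer (a joint): Angle of the steel retainer arm (rad). 0: it points along the nest's -x and its pad just touches the end of a plate that is home. Grows counter-clockwise seen from above as it opens away from the plate; at 1.57 it points along the nest's -y. Starts open, 1.45 to 1.8; range -0.25 to 2.0. Stays where left (friction 0.05 N m, no spring).
- retainer_nub (a point): The point of the arm's rubber pad that meets the plate: 60 mm along the arm from the pivot, 18 mm to the plate's side of its centre line, 12 mm above the bench. The pad is an upright cylinder 12 mm across, 6 to 21 mm above the bench.
- retainer_tab (a point): Centre of the outer face (turned away from the plate; push here to close) of the upright thumb tab at the arm's end: 80 mm from the pivot, 5 mm outside the arm's centre line, 30 mm above the bench. The tab is 16 mm long along the arm, 6 mm thick, its top 48 mm above the bench.
- petri: Bystander, loose: a closed culture dish of white plastic, 90 mm across, 16 mm high. Origin: centre of its underside. Leave it alone.
- bottle: Bystander, loose: a small amber reagent bottle, 54 mm across, 105 mm high. Origin: centre of its underside. Leave it alone.
- jar: Bystander, loose: a small glass jar with a white cap, 52 mm across, 70 mm high. Origin: centre of its underside. Leave it alone.
- slidebox: Bystander, loose: a closed grey box for glass slides, 87 x 92 x 33 mm high. Origin: centre of its underside. Leave it alone.
- pen: Bystander, loose: a marker pen lying down, 95 mm long along its x, 15 mm thick. Origin: centre of its underside. Leave it alone.
- tuberack: Bystander, loose: a white tube block with coloured tube caps, 60 x 110 x 40 mm high. Origin: centre of its underside. Leave it alone.

How it is judged (in metres and radians):
On the way, in this order (a step that is already met when the one before it is completed fails the run):
1. the plate sits squarely against both rails while the retainer is still open (x of plate in the frame of nest between -0.0455 and -0.038 m and y of plate in the frame of nest between -0.0665 and -0.059 m and angle between the x axis of plate and the x axis of nest, either way round below 0.05 rad and linear speed of plate below 0.01 m/s and value of joint retainer above 0.4 rad), for 0.2 s.
2. the retainer's pad rests against the end of the plate (y of retainer_nub in the frame of plate between -0.0665 and -0.058 m and value of joint retainer below 0.2 rad), for 0.2 s.
At the end, for the whole second after the job is handed in: The plate lies at rest within 3 mm of both rails and within 0.05 rad of square to them, and the retainer's pad is within 3 mm of the plate's end, at rest (all of step 2 and x of plate in the frame of nest between -0.0455 and -0.038 m and y of plate in the frame of nest between -0.0665 and -0.059 m and angle between the x axis of plate and the x axis of nest, either way round below 0.05 rad and linear speed of plate below 0.01 m/s and velocity of joint retainer between -0.05 and 0.05 rad/s); the robot touches nothing.
It fails at once if the plate is lifted or tipped (height (world z) of plate above 0.006 m or angle between plate's own z axis and vertical above 0.1 rad).
It fails at once if a bystander is moved more than 15 mm or knocked over (distance of any of petri, bottle, jar, slidebox, pen, tuberack from where it was at the start of the episode above 0.015 m or angle between any of petri, bottle, jar, slidebox, pen, tuberack's own z axis and vertical above 0.35 rad).
It also fails if it takes over 64 s, if anything falls off the work surface, if the arm or the gripper's body presses on something with over 40 N, if the wrist force passes 120 N, or if a joint passes its speed limit or range.

### The arm

A 6-joint arm with a two-finger parallel gripper is mounted at the origin on the work surface. World frame = base frame: x ahead of the robot, y to its left, z up, the work surface at z = 0. Lengths are in mm, angles in rad, forces in N, time in s.
With the tool pointing down it reaches from about 300 to 875 mm from the base axis. Payload 4.2 kg.
Tool frame: the origin (TCP) lies where the fingers leave the gripper's body, on its centre line; the fingertips stand 73 mm ahead of it and the grasp point (between the pads) lies 54 mm ahead of it; z points along the fingers, y is the line along which they close (so a half turn about z gives the same grasp; the last joint's range is limited). The gripper opens to 85 mm and grips with 20 to 120 N. Pads are 22 mm wide; open, the fingers measure 114 mm over their backs; the gripper's body (76 mm by 85 mm) begins 54 mm behind the grasp point. The pads swing forward as they close: fully open they stand 13 mm farther back than shut.
Start: joints at [-1.27, 0.32, 1.565, -0, 1.257, -0.02], TCP at [181.313, -545.673, 303.938] pointing down, gripper open.
Joint ranges: [-3.11, 3.11], [-0.84, 2.01], [0.21, 2.61], [-1.34, 4.49], [0.05, 2.63], [-2.56, 2.56]. Speed limits (rad/s): [2.57, 2.57, 3.14, 3.14, 3.14, 3.14].

### API

Orientations are given as a rotation vector (axis times angle).
In Python, from station import manip, optics, ticket gives the robot as it stands.
- The arm moves only by the tool jog_arm, never from a script. Its argument "increments" is a list of rows, each an object with "grip": the closure, from 0 (fully open) to 1 (shut); "slide": the shift along the tool's x, y, z as a fraction of full scale, a list of three; "angular": the turn, a rotation vector about the tool's x, y, z as a fraction of full scale, a list of three. A call has 1 to 20 rows; each row is the pose to reach, as a shift and turn from the pose commanded when the call began, along the tool's axes at that moment, turning the shorter way round; what a row does not reach only later rows make up. Full scale, the value 1, is 25 cm for a shift and pi rad for a turn. A row lasts 1/10 s, in which the tool goes at most 50 mm and 8.59 degrees, less where a joint would pass 70% of its speed; a pose out of reach is approached as far as the arm can. A call with a number of a shift or a turn outside -1 to 1 is refused whole. A call with a gripper value outside its range is refused whole. The fingers move at their own pace and stop on an object; "newtons" is the grip in N (left out, the last holds). Time passes only in rows, so rows that repeat a pose let the fingers close. It gives the time, the measured TCP pose, the force, the opening and the grip force at its end, in the units of the state.
- manip.get_state(): the state, without advancing time (a new reading comes with each control period).
- optics.read_camera(name): name is "scene" or "top" or "wrist"; returns a dict with "img" (400x640x3 uint8, red, green, blue), "fov_y" (degrees; the focal length in pixels is half the picture's height over the tangent of half this angle, whatever the lens; pixels are square), "cx", "cy" (the principal point, pixels), "R" (3x3) and "t" (3): a world point X has camera coordinates R X + t. Camera axes: x right, y down, z forward; pixel columns grow to the right and rows downward; lengths in mm; the calibration is good to about 2 mm. A picture is of the moment at which its call begins. There is no depth.
- ticket.finish_job(): hands the job in; it is judged then, once.
The state is a dict: "time": time; "joint_positions": joint angles; "joint_vel": joint speeds; "joint_torque": joint torques, N m; "tool_pos": TCP position; "ee_rot": TCP orientation; "wrist_force": force on the tool from outside, world axes, zero at the start; "moment": the same for the moment, N m; "opening": opening from 0.0 (shut) to 1.0 (fully open); "gripper_force": force on a finger pad.
Only numpy, scipy, OpenCV 4.12 (cv2) and the standard library are available. Lean on these libraries where they do the work, as an engineer would, in place of code of your own. Each camera call takes 0.05 s, during which the arm holds its last target. There are 200 camera calls.

## Working session

There is one attempt and no reset: what is moved stays moved. The work goes in short steps, Python scripts to look and compute and a tool call to move; the robot and the scene stay as the last step left them, time stands still between calls to the robot, and variables do not carry over. Pictures are saved under pics/ and viewed, at most 10 in all, crops included, and the job is handed in when it is done.

Besides the shell and the picture viewer there is one more tool, called after ">>>" by a JSON object that holds its "name" and its "arguments". jog_arm: Moves the arm, as the interface text tells. Shift numbers are shares of 25 cm and turn numbers shares of pi rad, none past 1 either way. Its arguments: {"type":"object","properties":{"increments":{"type":"array","items":{"type":"object","properties":{"grip":{"type":"number"},"slide":{"type":"array","items":{"type":"number"}},"angular":{"type":"array","items":{"type":"number"}}}}},"newtons":{"type":"number"}},"required":["increments"]}

```bash
mkdir -p pics; cat > h.py <<'E'
import numpy as np, cv2
from station import manip, optics, ticket
def cam(n):
    c=optics.read_camera(n); c['R']=np.array(c['R']);c['t']=np.array(c['t']);c['f']=200/np.tan(np.radians(c['fov_y'])/2); return c
def save(c,f): cv2.imwrite('pics/'+f,np.array(c['img'])[:,:,::-1])
def ray(c,uv,z):
    d=c['R'].T@np.array([(uv[0]-c['cx'])/c['f'],(uv[1]-c['cy'])/c['f'],1]); o=-c['R'].T@c['t']
    return o+d*(z-o[2])/d[2]
def proj(c,X):
    p=c['R']@np.array(X,float)+c['t']; return p[:2]/p[2]*c['f']+[c['cx'],c['cy']]
E
python3 - <<'E'
from h import *
for n in('top','scene'):
    c=cam(n); save(c,n+'0.png'); print(n,c['f'],c['cx'],c['cy'],-c['R'].T@c['t'],c['R'].round(3).tolist(),c.keys())
print(manip.get_state())
E
```

```text
top 409.1361899384703 320.81662625614297 198.24860677778642 [459.34474961 -13.37211388 850.98676751] [[0.01, -1.0, -0.0], [-0.992, -0.01, -0.124], [0.124, 0.001, -0.992]] dict_keys(['img', 'fov_y', 'cx', 'cy', 'R', 't', 'f'])
scene 484.47531828151716 326.6449662055881 197.00603121805852 [965.03857966 489.59328375 720.62996353] [[-0.775, 0.632, -0.0], [0.453, 0.555, -0.698], [-0.441, -0.541, -0.716]] dict_keys(['img', 'fov_y', 'cx', 'cy', 'R', 't', 'f'])
{'time': 0.1, 'joint_positions': array([-1.26996433e+00,  3.20238401e-01,  1.56559484e+00,  4.67438401e-06,
        1.25738782e+00, -1.99963948e-02]), 'joint_vel': array([ 0.00027829, -0.0012694 , -0.00169668, -0.00100725,  0.00055526,
       -0.00056632]), 'joint_torque': array([-6.78924062e-04, -4.16411555e+01, -2.34706181e+01, -1.92186699e-04,
        4.97966335e-03, -1.52200096e-05]), 'tool_pos': array([ 181.23629324, -545.35194926,  303.14556477]), 'ee_rot': array([-3.09966646e+00, -5.01537596e-01,  3.50899992e-04]), 'wrist_force': array([-0.62789586, -0.95427554,  0.86347561]), 'moment': array([0.02135667, 0.00144953, 0.08478222]), 'gripper_force': 0.0, 'opening': 0.9999213505098099}
```

View pics/top0.png

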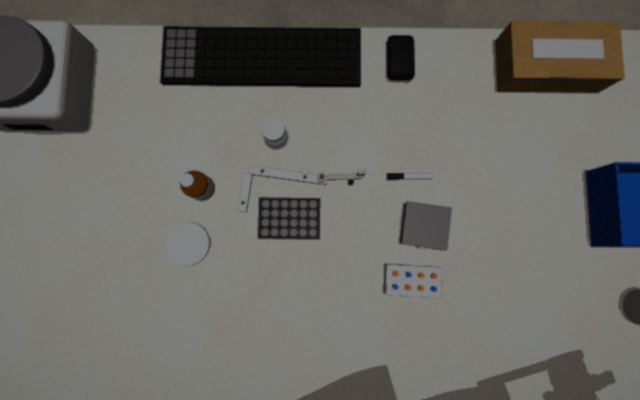

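View pics/scene0.png

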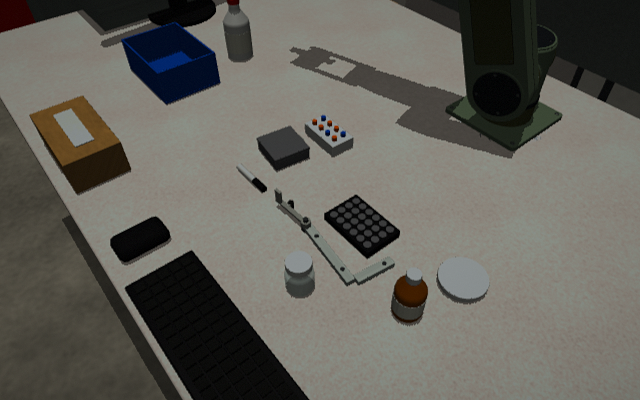

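The top view shows the plate at about (289,218). The far rail runs (250,170)–(326,180), the end rail (250,170)–(242,210), and the retainer from (321,178) to (362,174). The pen is to its right at (387–432,176). In the scene view the tab is at (279,194) and the plate at (362,225).

```bash
python3 - <<'E'
from h import *
c=cam('top'); im=np.array(c['img'])
cr=im[145:265,225:385]; cv2.imwrite('pics/crop.png',cv2.convertScaleAbs(cv2.resize(cr[:,:,::-1],None,fx=5,fy=5,interpolation=cv2.INTER_CUBIC),alpha=1.5))
g=im.max(2); m=np.zeros_like(g); m[190:250,250:330]=(g[190:250,250:330]<75)
m=cv2.morphologyEx(m,cv2.MORPH_CLOSE,np.ones((5,5),np.uint8))
cs,_=cv2.findContours(m,0,2); k=max(cs,key=cv2.contourArea)
b=cv2.boxPoints(cv2.minAreaRect(k)); print(b)
P=np.array([ray(c,p,18)[:2] for p in b]); print(P.round(1),np.linalg.norm(np.diff(P,axis=0),axis=1),P.mean(0))
c=cam('scene'); im=np.array(c['img'])
cr=im[170:300,260:420]; cv2.imwrite('pics/crops.png',cv2.convertScaleAbs(cv2.resize(cr[:,:,::-1],None,fx=4.5,fy=4.5,interpolation=cv2.INTER_CUBIC),alpha=1.5))
E
```

```text
[[258. 197.]
 [319. 197.]
 [319. 238.]
 [258. 238.]]
[[564.5 116.7]
 [565.8  -8.5]
 [482.   -9.4]
 [480.7 114.3]] [125.205583    83.79033629 123.65909457] [523.25625435  53.27888041]
```

View pics/crop.png

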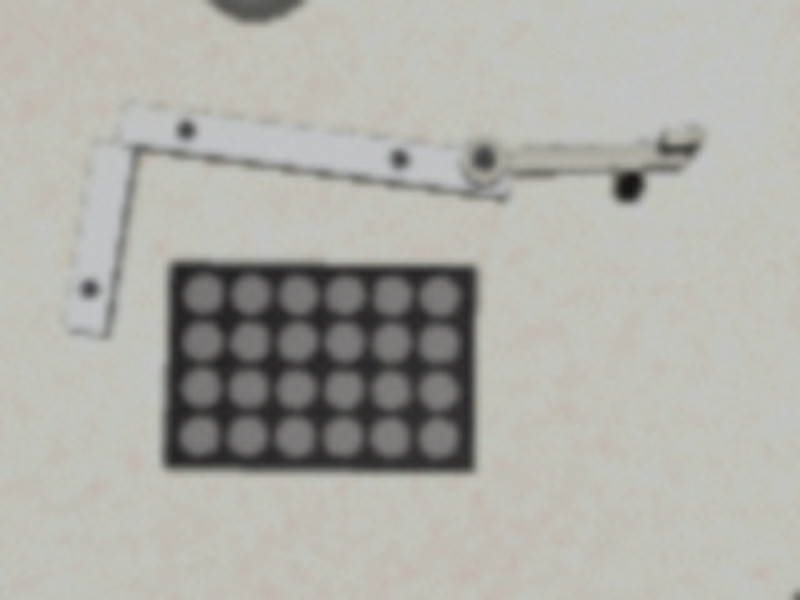

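View pics/crops.png

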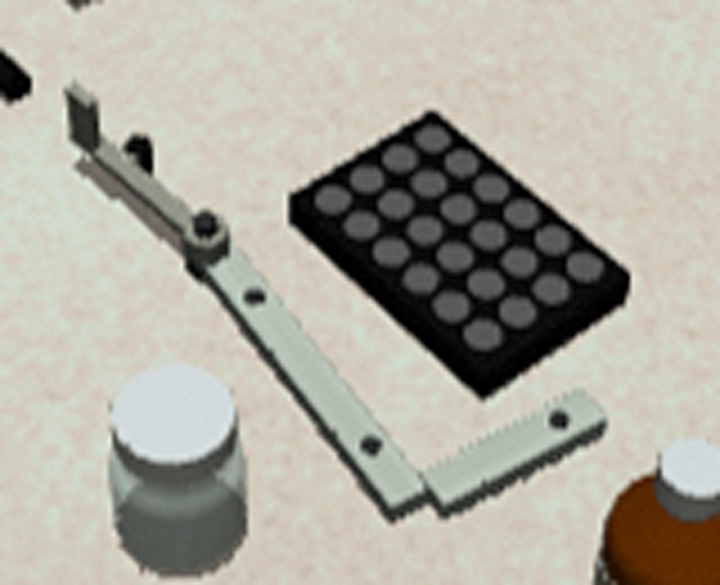

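The crops show the inner corner at crop (137,147), the far-rail inner edge to (505,200), the end-rail edge to (107,338) and the pivot cap at (484,158). The tab is at (683,140), the pad at (628,186). The plate is square-cornered from (168,262) to (476,470). Next I'll convert these to world positions and check them against the given sizes.

```bash
cat >> h.py <<'E'
from scipy.spatial.transform import Rotation as Ro
E
python3 - <<'E'
from h import *
c=cam('top'); s=cam('scene')
f=lambda x,y,z:ray(c,((x+.5)/5-.5+225,(y+.5)/5-.5+145),z)[:2]
g=lambda x,y,z:ray(s,((x+.5)/4.5-.5+260,(y+.5)/4.5-.5+170),z)[:2]
C=f(137,146,12);A=f(505,198,12);E=f(107,337,12)
print('C',C,'A',A,np.linalg.norm(A-C),'E',E,np.linalg.norm(E-C))
d=C-A; e=C-E; print('yaw from far',np.arctan2(-d[0],d[1]),'from end',np.arctan2(e[1],e[0]))
yaw=np.arctan2(-d[0],d[1]); R=np.array([[np.cos(yaw),-np.sin(yaw)],[np.sin(yaw),np.cos(yaw)]])
N=lambda p:(R.T@(np.array(p)-C)).round(1)
print('pivot z20..26',N(f(484,158,20)),N(f(484,158,26)),'pad',N(f(628,184,21)),'tabtop',N(f(683,131,48)),'end arm',N(f(686,160,20)))
print('scene: corner',g(428,478,12),'E end inner top',g(575,392,12),'pivot',N(g(204,222,24)),'tabtop',N(g(82,93,48)))
print('plate nest scene corners',[N(g(*q,18)) for q in((290,200),(432,111),(630,278),(484,382))])
print('plate nest top corners',[N(f(*q,18)) for q in((168,262),(476,266),(475,470),(164,466))])
for n,q,z in(('pen',(387,176),8),('pen2',(432,176),8),('jar',(273,129),70),('bottle',(188,180),105),('petri',(187,243),16),('slideL',(403,203),33),('slideL2',(401,243),33),('tube',(386,265),40)): print(n,ray(c,q,z)[:2].round(),N(ray(c,q,z)[:2]))
E
```

```text
C [613.80662584 131.58491853] A [593.48477878 -21.84336255] 154.76826192994105 E [533.88292952 141.43970215] 80.52896369272645
yaw from far -0.13168526548697573 from end -0.12268316437109243
pivot z20..26 [  14.  -143.9] [  12.9 -144.1] pad [  11.5 -204.1] tabtop [  31.1 -221.7] end arm [  25.  -226.5]
scene: corner [613.42425431 136.2090813 ] E end inner top [539.46003255 142.40385754] pivot [  11.9 -148.4] tabtop [  29.7 -222.7]
plate nest scene corners [array([ -28.8, -144.5]), array([-111.8, -157.2]), array([-127.4,  -31.6]), array([-43.7, -19. ])]
plate nest top corners [array([-46.9, -21.6]), array([ -30.6, -147. ]), array([-113.2, -158.4]), array([-129.4,  -33.4])]
pen [ 613. -150.] [  36.  -279.4]
pen2 [ 614. -244.] [  49.3 -372.5]
jar [693.  83.] [ 84.8 -37.7]
bottle [584. 233.] [-43.1  97. ]
petri [469. 258.] [-160.   106.7]
slideL [ 553. -178.] [ -19.2 -314.5]
slideL2 [ 473. -173.] [ -99.3 -319.9]
tube [ 430. -141.] [-146.2 -294.6]
```

>>> {"name": "jog_arm", "arguments": {"increments": [{"slide": [0.891,-0.99,0],"grip": 0},{"slide": [0.891,-0.99,0],"grip": 0},{"slide": [0.891,-0.99,0],"grip": 0},{"slide": [0.891,-0.99,0],"grip": 0},{"slide": [0.891,-0.99,0],"grip": 0},{"slide": [0.891,-0.99,0],"grip": 0},{"slide": [0.891,-0.99,0],"grip": 0},{"slide": [0.891,-0.99,0],"grip": 0},{"slide": [0.891,-0.99,0],"grip": 0},{"slide": [0.891,-0.99,0],"grip": 0}]}}

```text
schema error: expected keys grip, slide, angular
```

>>> {"name": "jog_arm", "arguments": {"increments": [{"slide": [0.891,-0.99,0],"angular": [0,0,0.143]},{"slide": [0.891,-0.99,0],"angular": [0,0,0.143]},{"slide": [0.891,-0.99,0],"angular": [0,0,0.143]},{"slide": [0.891,-0.99,0],"angular": [0,0,0.143]},{"slide": [0.891,-0.99,0],"angular": [0,0,0.143]},{"slide": [0.891,-0.99,0],"angular": [0,0,0.143]},{"slide": [0.891,-0.99,0],"angular": [0,0,0.143]},{"slide": [0.891,-0.99,0],"angular": [0,0,0.143]},{"slide": [0.891,-0.99,0],"angular": [0,0,0.143]},{"slide": [0.891,-0.99,0],"angular": [0,0,0.143]},{"slide": [0.891,-0.99,0],"angular": [0,0,0.143]}]}}

```text
schema error: expected keys grip, slide, angular
```

>>> {"name": "jog_arm", "arguments": {"increments": [{"slide": [0.891,-0.99,0],"angular": [0,0,0],"grip": 0},{"slide": [0.891,-0.99,0],"angular": [0,0,0],"grip": 0},{"slide": [0.891,-0.99,0],"angular": [0,0,0],"grip": 0},{"slide": [0.891,-0.99,0],"angular": [0,0,0],"grip": 0},{"slide": [0.891,-0.99,0],"angular": [0,0,0],"grip": 0},{"slide": [0.891,-0.99,0],"angular": [0,0,0],"grip": 0},{"slide": [0.891,-0.99,0],"angular": [0,0,0],"grip": 0},{"slide": [0.891,-0.99,0],"angular": [0,0,0],"grip": 0},{"slide": [0.891,-0.99,0],"angular": [0,0,0],"grip": 0},{"slide": [0.891,-0.99,0],"angular": [0,0,0],"grip": 0}]}}

```text
time: 1.3
tool_pos: [314.5, -241.4, 304.0]
ee_rot: [3.101, 0.501, -0.0]
wrist_force: [-0.2, -0.4, -0.6]
opening: 1.002
gripper_force: 0.0
```

>>> {"name": "jog_arm", "arguments": {"increments": [{"slide": [0.891,-0.99,0],"angular": [0,0,0.143],"grip": 0},{"slide": [0.891,-0.99,0],"angular": [0,0,0.143],"grip": 0},{"slide": [0.891,-0.99,0],"angular": [0,0,0.143],"grip": 0},{"slide": [0.891,-0.99,0],"angular": [0,0,0.143],"grip": 0},{"slide": [0.891,-0.99,0],"angular": [0,0,0.143],"grip": 0},{"slide": [0.891,-0.99,0],"angular": [0,0,0.143],"grip": 0},{"slide": [0.891,-0.99,0],"angular": [0,0,0.143],"grip": 0},{"slide": [0.891,-0.99,0],"angular": [0,0,0.143],"grip": 0},{"slide": [0.891,-0.99,0],"angular": [0,0,0.143],"grip": 0},{"slide": [0.891,-0.99,0],"angular": [0,0,0.143],"grip": 0},{"slide": [0.891,-0.99,0],"angular": [0,0,0.143],"grip": 0}]}}

```text
time: 2.4
tool_pos: [447.6, 62.8, 303.8]
ee_rot: [3.134, -0.205, -0.001]
wrist_force: [0.5, -0.1, 0.1]
opening: 1.003
gripper_force: 0.0
```

>>> {"name": "jog_arm", "arguments": {"increments": [{"slide": [0,0,0.888],"angular": [0,0,0],"grip": 0},{"slide": [0,0,0.888],"angular": [0,0,0],"grip": 0},{"slide": [0,0,0.888],"angular": [0,0,0],"grip": 0},{"slide": [0,0,0.888],"angular": [0,0,0],"grip": 0},{"slide": [0,0,0.888],"angular": [0,0,0],"grip": 0},{"slide": [0,0,0.888],"angular": [0,0,0],"grip": 0},{"slide": [0,0,0.888],"angular": [0,0,0],"grip": 0},{"slide": [0,0,0.888],"angular": [0,0,0],"grip": 0}]}}

```text
time: 3.2
tool_pos: [449.2, 64.1, 83.6]
ee_rot: [-3.134, 0.203, -0.006]
wrist_force: [-0.2, 0.1, 0.4]
opening: 1.001
gripper_force: 0.0
```

```bash
python3 - <<'E'
from h import *
s=cam('scene'); im=np.array(s['img'])
cv2.imwrite('pics/s1.png',cv2.convertScaleAbs(cv2.resize(im[130:330,240:500][:,:,::-1],None,fx=3,fy=3,interpolation=cv2.INTER_CUBIC),alpha=1.6))
p=manip.get_state()['tool_pos'];R=Ro.from_rotvec(manip.get_state()['ee_rot']).as_matrix()
for z in(60,73):
  for y in(-50,50): print(z,y,(proj(s,p+R@[0,y,z])-[240,130])*3)
E
```

```text
60 -50 [506.81030699 274.64494531]
60 50 [414.29402204 180.59452317]
73 -50 [504.31174971 288.03438662]
73 50 [412.80762174 194.06299097]
```

View pics/s1.png

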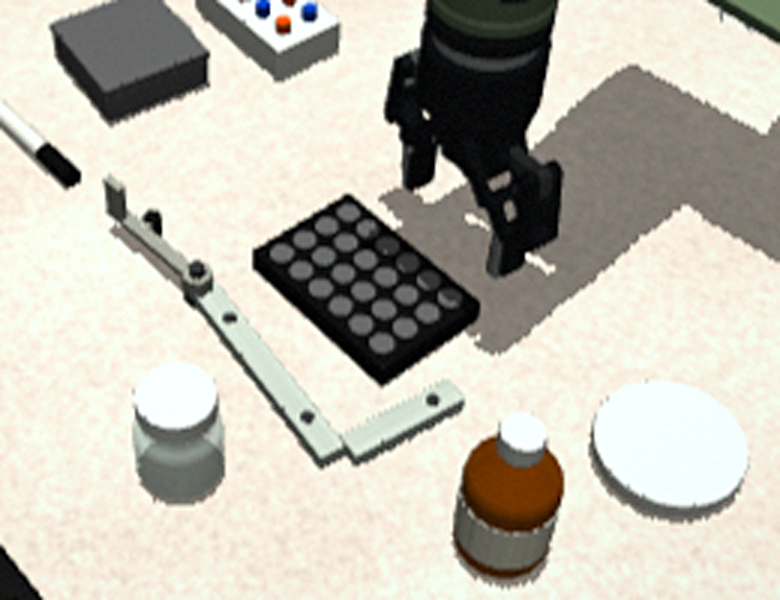

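The open fingertips are at crop (505,275) and (418,188), which matches 60 mm ahead of the TCP. I'll go down about 15 mm and push along nest x.

>>> {"name": "jog_arm", "arguments": {"increments": [{"slide": [0,0,0.058],"angular": [0,0,0],"grip": 0},{"slide": [0,0,0.058],"angular": [0,0,0],"grip": 0},{"slide": [0.02,0,0.058],"angular": [0,0,0],"grip": 0},{"slide": [0.04,0,0.058],"angular": [0,0,0],"grip": 0},{"slide": [0.06,0,0.058],"angular": [0,0,0],"grip": 0},{"slide": [0.08,0,0.058],"angular": [0,0,0],"grip": 0},{"slide": [0.1,0,0.058],"angular": [0,0,0],"grip": 0},{"slide": [0.12,0,0.058],"angular": [0,0,0],"grip": 0},{"slide": [0.14,0,0.058],"angular": [0,0,0],"grip": 0},{"slide": [0.16,0,0.058],"angular": [0,0,0],"grip": 0},{"slide": [0.18,0,0.058],"angular": [0,0,0],"grip": 0},{"slide": [0.19,0,0.058],"angular": [0,0,0],"grip": 0},{"slide": [0.2,0,0.058],"angular": [0,0,0],"grip": 0},{"slide": [0.2,0,0.058],"angular": [0,0,0],"grip": 0}]}}

```text
time: 4.65
tool_pos: [498.0, 58.1, 67.4]
ee_rot: [3.135, -0.202, 0.001]
wrist_force: [-0.2, 0.1, -0.0]
opening: 1.001
gripper_force: 0.0
```

>>> {"name": "jog_arm", "arguments": {"increments": [{"slide": [0.006,0,0],"angular": [0,0,0],"grip": 0},{"slide": [0.012,0,0],"angular": [0,0,0],"grip": 0},{"slide": [0.018,0,0],"angular": [0,0,0],"grip": 0},{"slide": [0.018,0,0],"angular": [0,0,0],"grip": 0}]}}

```text
time: 5.05
tool_pos: [502.4, 57.5, 67.4]
ee_rot: [3.135, -0.202, 0.001]
wrist_force: [0.3, -0.5, -0.1]
opening: 0.998
gripper_force: 0.0
```

```bash
python3 - <<'E'
from h import *
s=cam('scene'); im=np.array(s['img'])
cv2.imwrite('pics/s2.png',cv2.convertScaleAbs(cv2.resize(im[150:300,260:440][:,:,::-1],None,fx=4,fy=4,interpolation=cv2.INTER_CUBIC),alpha=1.6))
E
```

```text
(no output)
```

View pics/s2.png

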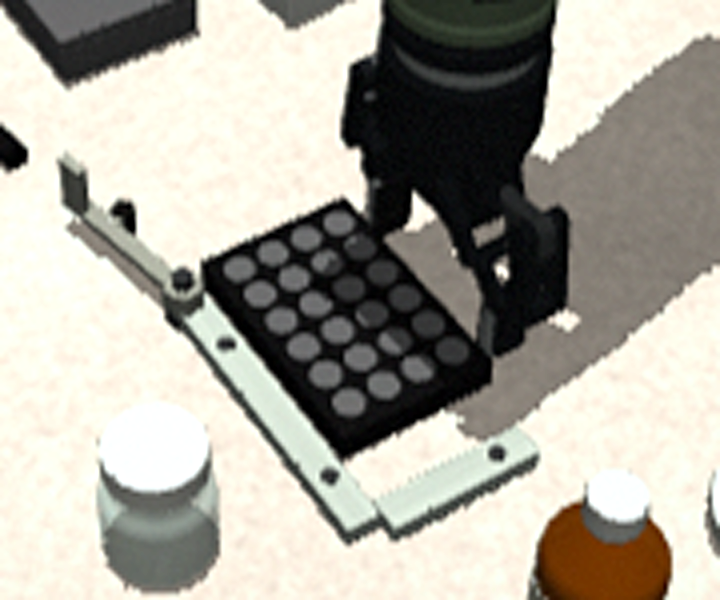

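The plate is now parallel to the far rail and a few mm short of it. The end-rail gap is about 25 mm. I'll carry on in small steps and watch the force.

>>> {"name": "jog_arm", "arguments": {"increments": [{"slide": [0.006,0,0],"angular": [0,0,0],"grip": 0},{"slide": [0.012,0,0],"angular": [0,0,0],"grip": 0},{"slide": [0.016,0,0],"angular": [0,0,0],"grip": 0},{"slide": [0.016,0,0],"angular": [0,0,0],"grip": 0}]}}

```text
time: 5.5
tool_pos: [506.3, 57.0, 67.4]
ee_rot: [3.135, -0.202, 0.001]
wrist_force: [-0.3, -0.8, -0.1]
opening: 0.999
gripper_force: 0.0
```

>>> {"name": "jog_arm", "arguments": {"increments": [{"slide": [0.004,0,0],"angular": [0,0,0],"grip": 0},{"slide": [0.004,0,0],"angular": [0,0,0],"grip": 0}]}}

```text
time: 5.7
tool_pos: [507.1, 56.9, 67.4]
ee_rot: [3.135, -0.202, 0.0]
wrist_force: [-0.8, -0.0, 0.1]
opening: 1.0
gripper_force: 0.2
```

>>> {"name": "jog_arm", "arguments": {"increments": [{"slide": [0.004,0,0],"angular": [0,0,0],"grip": 0},{"slide": [0.004,0,0],"angular": [0,0,0],"grip": 0}]}}

```text
time: 5.9
tool_pos: [507.4, 56.8, 67.3]
ee_rot: [3.135, -0.202, -0.002]
wrist_force: [-2.5, 1.0, 1.9]
opening: 1.0
gripper_force: 1.4
```

>>> {"name": "jog_arm", "arguments": {"increments": [{"slide": [0.004,0,0],"angular": [0,0,0],"grip": 0},{"slide": [0.008,0,0],"angular": [0,0,0],"grip": 0},{"slide": [0.008,0,0],"angular": [0,0,0],"grip": 0},{"slide": [0.008,0,0],"angular": [0,0,0],"grip": 0}]}}

```text
time: 6.3
tool_pos: [507.7, 56.7, 67.1]
ee_rot: [3.135, -0.202, -0.009]
wrist_force: [-7.0, 1.7, 4.7]
opening: 1.002
gripper_force: 3.6
```

>>> {"name": "jog_arm", "arguments": {"increments": [{"slide": [-0.06,0,0],"angular": [0,0,0],"grip": 0},{"slide": [-0.1,0,0],"angular": [0,0,0],"grip": 0},{"slide": [-0.1,0,-0.24],"angular": [0,0,0],"grip": 0.6},{"slide": [-0.1,0,-0.24],"angular": [0,0,0],"grip": 0.6},{"slide": [0.19,0.38,-0.24],"angular": [0,0,-0.5],"grip": 0.6},{"slide": [0.19,0.38,-0.24],"angular": [0,0,-0.5],"grip": 0.6},{"slide": [0.19,0.38,-0.24],"angular": [0,0,-0.5],"grip": 0.6},{"slide": [0.19,0.38,-0.24],"angular": [0,0,-0.5],"grip": 0.6},{"slide": [0.19,0.38,-0.24],"angular": [0,0,-0.5],"grip": 0.6},{"slide": [0.19,0.38,-0.24],"angular": [0,0,-0.5],"grip": 0.6},{"slide": [0.19,0.38,-0.24],"angular": [0,0,-0.5],"grip": 0.6},{"slide": [0.19,0.38,-0.24],"angular": [0,0,-0.5],"grip": 0.6},{"slide": [0.19,0.38,-0.24],"angular": [0,0,-0.5],"grip": 0.6},{"slide": [0.19,0.38,-0.24],"angular": [0,0,-0.5],"grip": 0.6},{"slide": [0.19,0.38,-0.24],"angular": [0,0,-0.5],"grip": 0.6},{"slide": [0.19,0.38,-0.24],"angular": [0,0,-0.5],"grip": 0.6},{"slide": [0.19,0.38,-0.24],"angular": [0,0,-0.5],"grip": 0.6}]}}

```text
time: 8.0
tool_pos: [545.1, -43.9, 127.4]
ee_rot: [2.361, 2.072, 0.001]
wrist_force: [-0.6, 0.3, 0.5]
opening: 0.4
gripper_force: 0.0
```

```bash
cat >> h.py <<'E'
C=np.array([613.6,133.]); YAW=-0.13
def nest(p): d=np.array(p)[:2]-C; a=YAW; return np.array([np.cos(a)*d[0]+np.sin(a)*d[1],-np.sin(a)*d[0]+np.cos(a)*d[1]]).round(1)
E
python3 - <<'E'
from h import *
st=manip.get_state(); R=Ro.from_rotvec(st['ee_rot']).as_matrix()
print(nest(st['tool_pos']),st['tool_pos'],np.arctan2(R[1,0],R[0,0])-YAW,st['joint_positions'],st['opening'])
s=cam('scene'); im=np.array(s['img'])
cv2.imwrite('pics/s3.png',cv2.convertScaleAbs(cv2.resize(im[120:300,240:440][:,:,::-1],None,fx=3.3,fy=3.3,interpolation=cv2.INTER_CUBIC),alpha=1.6))
for z in(60,66,73):
  for y in(-30,30): print(z,y,(proj(s,st['tool_pos']+R@[0,y,z])-[240,120])*3.3)
E
```

```text
[ -45.  -184.2] [545.12905229 -43.85242677 127.40289788] 1.5704107413719477 [-1.01219438e-01  4.48166691e-01  1.86526363e+00 -2.45962663e-04
  8.27445466e-01  2.93324823e-02] 0.3995138401844985
60 -30 [309.5055906 183.7915442]
60 30 [222.38361808 220.94765883]
66 -30 [309.3976005  191.10295002]
66 30 [222.67361631 228.26051421]
73 -30 [309.27283175 199.55034513]
73 30 [223.00859545 236.70764839]
```

View pics/s3.png

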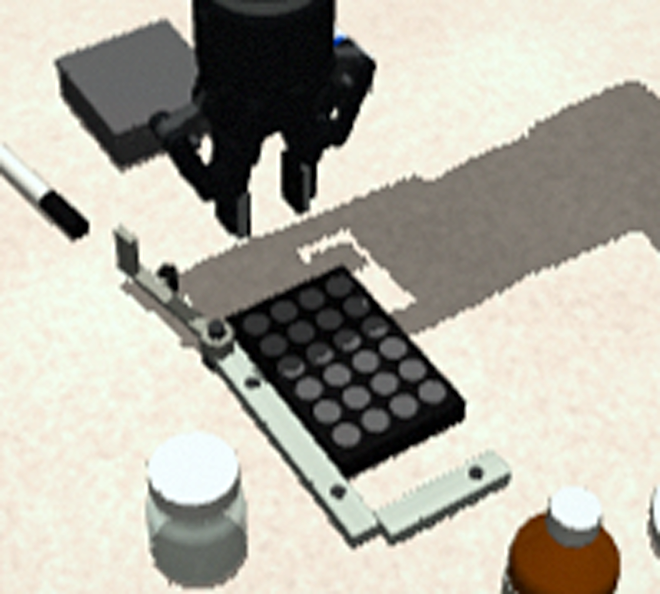

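The plate is flush on the far rail, the fingers are clear of its end, and the tips reach about 72 mm ahead of the TCP. I'll go down and push along nest +y.

>>> {"name": "jog_arm", "arguments": {"increments": [{"slide": [0,0,0.19],"angular": [0,0,0],"grip": 0.6},{"slide": [0,0,0.19],"angular": [0,0,0],"grip": 0.6},{"slide": [0.016,0,0.19],"angular": [0,0,0],"grip": 0.6},{"slide": [0.032,0,0.19],"angular": [0,0,0],"grip": 0.6},{"slide": [0.048,0,0.19],"angular": [0,0,0],"grip": 0.6},{"slide": [0.064,0,0.19],"angular": [0,0,0],"grip": 0.6},{"slide": [0.08,0,0.19],"angular": [0,0,0],"grip": 0.6},{"slide": [0.096,0,0.19],"angular": [0,0,0],"grip": 0.6},{"slide": [0.112,0,0.19],"angular": [0,0,0],"grip": 0.6},{"slide": [0.128,0,0.19],"angular": [0,0,0],"grip": 0.6},{"slide": [0.14,0,0.19],"angular": [0,0,0],"grip": 0.6},{"slide": [0.15,0,0.19],"angular": [0,0,0],"grip": 0.6},{"slide": [0.16,0,0.19],"angular": [0,0,0],"grip": 0.6},{"slide": [0.16,0,0.19],"angular": [0,0,0],"grip": 0.6}]}}

```text
time: 9.45
tool_pos: [550.0, -3.8, 79.8]
ee_rot: [-2.359, -2.074, -0.0]
wrist_force: [0.1, 0.3, 0.5]
opening: 0.4
gripper_force: 0.0
```

>>> {"name": "jog_arm", "arguments": {"increments": [{"slide": [0.006,0,0],"angular": [0,0,0],"grip": 0.6},{"slide": [0.012,0,0],"angular": [0,0,0],"grip": 0.6},{"slide": [0.012,0,0],"angular": [0,0,0],"grip": 0.6}]}}

```text
time: 9.75
tool_pos: [550.4, -1.0, 79.8]
ee_rot: [-2.359, -2.074, 0.0]
wrist_force: [0.2, 0.4, -0.1]
opening: 0.398
gripper_force: 0.0
```

>>> {"name": "jog_arm", "arguments": {"increments": [{"slide": [0.006,0,0],"angular": [0,0,0],"grip": 0.6},{"slide": [0.006,0,0],"angular": [0,0,0],"grip": 0.6}]}}

```text
time: 9.95
tool_pos: [550.6, 0.5, 79.9]
ee_rot: [-2.359, -2.074, -0.0]
wrist_force: [-0.5, -0.8, 0.5]
opening: 0.404
gripper_force: 0.0
```

>>> {"name": "jog_arm", "arguments": {"increments": [{"slide": [0.006,0,0],"angular": [0,0,0],"grip": 0.6},{"slide": [0.006,0,0],"angular": [0,0,0],"grip": 0.6}]}}

```text
time: 10.15
tool_pos: [550.7, 1.5, 79.9]
ee_rot: [2.359, 2.074, -0.001]
wrist_force: [-1.2, -2.3, -0.1]
opening: 0.4
gripper_force: 1.7
```

>>> {"name": "jog_arm", "arguments": {"increments": [{"slide": [0.006,0,0],"angular": [0,0,0],"grip": 0.6},{"slide": [0.006,0,0],"angular": [0,0,0],"grip": 0.6}]}}

```text
time: 10.35
tool_pos: [550.8, 1.7, 79.9]
ee_rot: [2.356, 2.075, -0.004]
wrist_force: [-1.9, -10.0, 1.0]
opening: 0.399
gripper_force: 4.9
```

>>> {"name": "jog_arm", "arguments": {"increments": [{"slide": [0.005,0,0],"angular": [0,0,0],"grip": 0.6},{"slide": [0.005,0,0],"angular": [0,0,0],"grip": 0.6}]}}

```text
time: 10.55
tool_pos: [550.8, 1.9, 79.9]
ee_rot: [2.355, 2.075, -0.006]
wrist_force: [-1.2, -14.3, 0.7]
opening: 0.4
gripper_force: 7.3
```

Both rails now resist the push, so the plate is seated. I'll retreat, rise, close the fingers and check.

>>> {"name": "jog_arm", "arguments": {"increments": [{"slide": [-0.05,0,0],"angular": [0,0,0],"grip": 0.6},{"slide": [-0.12,0,0],"angular": [0,0,0],"grip": 0.6},{"slide": [-0.12,0,-0.28],"angular": [0,0,0],"grip": 1},{"slide": [-0.12,0,-0.28],"angular": [0,0,0],"grip": 1},{"slide": [-0.32,0.44,-0.28],"angular": [0,0,0],"grip": 1},{"slide": [-0.32,0.44,-0.28],"angular": [0,0,0],"grip": 1},{"slide": [-0.32,0.44,-0.28],"angular": [0,0,0],"grip": 1},{"slide": [-0.32,0.44,-0.28],"angular": [0,0,0],"grip": 1},{"slide": [-0.32,0.44,-0.28],"angular": [0,0,0],"grip": 1}]}}

```text
time: 11.45
tool_pos: [649.2, -88.6, 149.2]
ee_rot: [-2.359, -2.072, 0.001]
wrist_force: [-0.7, 0.1, -1.0]
opening: 0.005
gripper_force: 0.0
```

>>> {"name": "jog_arm", "arguments": {"increments": [{"slide": [0,0,0],"angular": [0,0,-0.567],"grip": 1},{"slide": [0,0,0],"angular": [0,0,-0.567],"grip": 1},{"slide": [0,0,0],"angular": [0,0,-0.567],"grip": 1},{"slide": [0,0,0],"angular": [0,0,-0.567],"grip": 1},{"slide": [0,0,0],"angular": [0,0,-0.567],"grip": 1},{"slide": [0,0,0],"angular": [0,0,-0.567],"grip": 1},{"slide": [0,0,0],"angular": [0,0,-0.567],"grip": 1},{"slide": [0,0,0],"angular": [0,0,-0.567],"grip": 1},{"slide": [0,0,0],"angular": [0,0,-0.567],"grip": 1},{"slide": [0,0,0],"angular": [0,0,-0.567],"grip": 1},{"slide": [0,0,0],"angular": [0,0,-0.567],"grip": 1},{"slide": [0,0,0],"angular": [0,0,-0.567],"grip": 1},{"slide": [0,0,0],"angular": [0,0,-0.567],"grip": 1},{"slide": [0,0,0],"angular": [0,0,-0.567],"grip": 1}]}}

```text
time: 12.85
tool_pos: [649.1, -88.1, 150.0]
ee_rot: [0.126, -3.138, -0.001]
wrist_force: [0.4, -0.4, 0.4]
opening: 0.001
gripper_force: 0.0
```

```bash
python3 - <<'E'
from h import *
st=manip.get_state(); R=Ro.from_rotvec(st['ee_rot']).as_matrix()
print(nest(st['tool_pos']),st['tool_pos'],np.arctan2(R[1,0],R[0,0])-YAW,st['joint_positions'],st['opening'])
s=cam('scene'); im=np.array(s['img'])
cv2.imwrite('pics/s4.png',cv2.convertScaleAbs(cv2.resize(im[120:300,240:440][:,:,::-1],None,fx=3.3,fy=3.3,interpolation=cv2.INTER_CUBIC),alpha=1.6))
print((proj(s,st['tool_pos']+R@[0,0,73])-[240,120])*3.3)
E
```

```text
[  63.8 -214.6] [649.07855115 -88.10143006 150.01939838] -2.931639979580493 [-1.52541505e-01  5.64270930e-01  1.57178251e+00  2.38355400e-04
  1.00636988e+00 -1.80341795e+00] 0.0010545995807972619
[ 75.93586345 228.20368185]
```

View pics/s4.png

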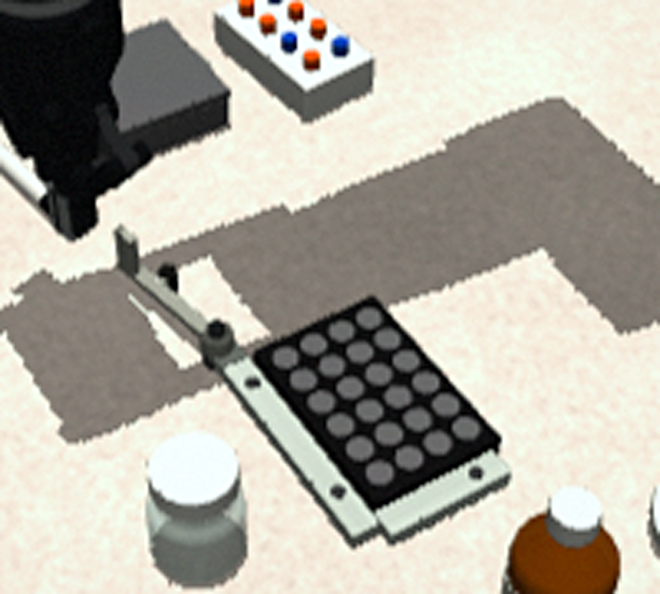

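The plate sits in the corner, flush on both rails (crop 375,500), and the retainer is still open. The finger is outside the tab. Next I'll compute the arc for closing.

```bash
python3 - <<'E'
from h import *
st=manip.get_state(); p0=nest(st['tool_pos']); t0=1.781
a=t0+np.pi/2; X=np.array([np.cos(a),np.sin(a)]); Y=np.array([np.sin(a),-np.cos(a)])
T=[1.781]*2+list(np.linspace(1.72,0.14,17))
D=[30,22]+[16]*17
for t,d in zip(T,D):
    p=np.array([12,-145])+80*np.array([-np.cos(t),-np.sin(t)])+d*np.array([np.sin(t),-np.cos(t)])
    v=(p-p0)/250; print(round(t,2),[round(float(v@X),3),round(float(v@Y),3)],round((t0-t)/np.pi,3))
E
```

```text
1.78 [0.026, -0.003] 0.0
1.78 [0.058, -0.003] 0.0
1.72 [0.101, -0.007] 0.019
1.62 [0.133, -0.01] 0.051
1.52 [0.165, -0.009] 0.082
1.42 [0.197, -0.006] 0.114
1.32 [0.229, 0.001] 0.145
1.23 [0.26, 0.011] 0.177
1.13 [0.289, 0.024] 0.208
1.03 [0.317, 0.039] 0.239
0.93 [0.344, 0.057] 0.271
0.83 [0.369, 0.078] 0.302
0.73 [0.391, 0.101] 0.334
0.63 [0.411, 0.127] 0.365
0.53 [0.428, 0.154] 0.397
0.44 [0.443, 0.182] 0.428
0.34 [0.455, 0.212] 0.459
0.24 [0.464, 0.243] 0.491
0.14 [0.469, 0.275] 0.522
```

>>> {"name": "jog_arm", "arguments": {"increments": [{"slide": [0,0,0.192],"angular": [0,0,0],"grip": 1},{"slide": [0,0,0.192],"angular": [0,0,0],"grip": 1},{"slide": [0,0,0.192],"angular": [0,0,0],"grip": 1}]}}

```text
time: 13.2
tool_pos: [649.3, -88.6, 101.4]
ee_rot: [0.127, -3.136, -0.001]
wrist_force: [0.6, 0.4, 0.9]
opening: 0.001
gripper_force: 0.0
```

>>> {"name": "jog_arm", "arguments": {"increments": [{"slide": [0.026,-0.003,0],"angular": [0,0,0],"grip": 1},{"slide": [0.058,-0.003,0],"angular": [0,0,0],"grip": 1},{"slide": [0.101,-0.007,0],"angular": [0,0,0.019],"grip": 1},{"slide": [0.133,-0.01,0],"angular": [0,0,0.051],"grip": 1},{"slide": [0.165,-0.009,0],"angular": [0,0,0.082],"grip": 1},{"slide": [0.197,-0.006,0],"angular": [0,0,0.114],"grip": 1},{"slide": [0.229,0.001,0],"angular": [0,0,0.145],"grip": 1},{"slide": [0.26,0.011,0],"angular": [0,0,0.177],"grip": 1},{"slide": [0.289,0.024,0],"angular": [0,0,0.208],"grip": 1},{"slide": [0.317,0.039,0],"angular": [0,0,0.239],"grip": 1},{"slide": [0.344,0.057,0],"angular": [0,0,0.271],"grip": 1},{"slide": [0.369,0.078,0],"angular": [0,0,0.302],"grip": 1},{"slide": [0.391,0.101,0],"angular": [0,0,0.334],"grip": 1},{"slide": [0.411,0.127,0],"angular": [0,0,0.365],"grip": 1},{"slide": [0.428,0.154,0],"angular": [0,0,0.397],"grip": 1},{"slide": [0.443,0.182,0],"angular": [0,0,0.428],"grip": 1},{"slide": [0.455,0.212,0],"angular": [0,0,0.459],"grip": 1},{"slide": [0.464,0.243,0],"angular": [0,0,0.491],"grip": 1},{"slide": [0.469,0.275,0],"angular": [0,0,0.522],"grip": 1},{"slide": [0.469,0.275,0],"angular": [0,0,0.522],"grip": 1}]}}

```text
time: 15.2
tool_pos: [527.1, -29.5, 103.2]
ee_rot: [2.205, 2.236, 0.002]
wrist_force: [0.9, -0.2, 0.5]
opening: -0.005
gripper_force: 0.0
```

```bash
python3 - <<'E'
from h import *
st=manip.get_state(); R=Ro.from_rotvec(st['ee_rot']).as_matrix()
print(nest(st['tool_pos']),st['tool_pos'],np.arctan2(R[1,0],R[0,0])-YAW-np.pi/2,st['wrist_force'])
s=cam('scene'); im=np.array(s['img'])
cv2.imwrite('pics/s5.png',cv2.convertScaleAbs(cv2.resize(im[120:300,240:440][:,:,::-1],None,fx=3.3,fy=3.3,interpolation=cv2.INTER_CUBIC),alpha=1.6))
E
```

```text
[ -64.7 -172.4] [527.1479485  -29.51746116 103.16688177] 0.14367691530770976 [ 0.87889399 -0.21544091  0.50672318]
```

View pics/s5.png

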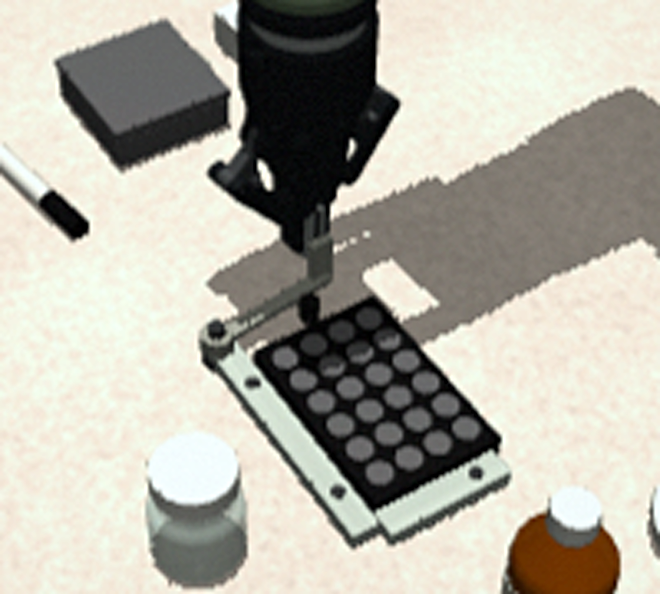

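The retainer is at about 0.14 rad with its pad (crop 308,308) several mm short of the plate. I'll close the last part gently.

>>> {"name": "jog_arm", "arguments": {"increments": [{"slide": [0.008,-0.001,0],"angular": [0,0,0.008],"grip": 1},{"slide": [0.016,-0.002,0],"angular": [0,0,0.016],"grip": 1},{"slide": [0.024,-0.003,0],"angular": [0,0,0.024],"grip": 1},{"slide": [0.032,-0.004,0],"angular": [0,0,0.032],"grip": 1},{"slide": [0.038,-0.005,0],"angular": [0,0,0.038],"grip": 1},{"slide": [0.038,-0.005,0],"angular": [0,0,0.038],"grip": 1}]}}

```text
time: 15.85
tool_pos: [526.1, -20.3, 101.8]
ee_rot: [-2.337, -2.1, 0.0]
wrist_force: [0.0, 0.7, 1.0]
opening: 0.003
gripper_force: 0.0
```

>>> {"name": "jog_arm", "arguments": {"increments": [{"slide": [0.005,0,0],"angular": [0,0,0.005],"grip": 1},{"slide": [0.005,0,0],"angular": [0,0,0.005],"grip": 1}]}}

```text
time: 16.05
tool_pos: [526.2, -19.1, 101.8]
ee_rot: [-2.353, -2.081, 0.0]
wrist_force: [0.2, -0.7, 0.5]
opening: 0.0
gripper_force: 0.0
```

>>> {"name": "jog_arm", "arguments": {"increments": [{"slide": [0.005,0,0],"angular": [0,0,0],"grip": 1},{"slide": [0.005,0,0],"angular": [0,0,0],"grip": 1}]}}

```text
time: 16.25
tool_pos: [526.3, -18.4, 101.8]
ee_rot: [2.352, 2.082, -0.002]
wrist_force: [-0.8, -3.3, 0.0]
opening: -0.003
gripper_force: 1.8
```

>>> {"name": "jog_arm", "arguments": {"increments": [{"slide": [0.003,0,0],"angular": [0,0,0],"grip": 1},{"slide": [0.003,0,0],"angular": [0,0,0],"grip": 1},{"slide": [0.003,0,0],"angular": [0,0,0],"grip": 1}]}}

```text
time: 16.55
tool_pos: [526.3, -18.2, 101.8]
ee_rot: [2.351, 2.082, -0.003]
wrist_force: [-1.3, -6.3, -0.4]
opening: 0.001
gripper_force: 3.3
```

>>> {"name": "jog_arm", "arguments": {"increments": [{"slide": [-0.03,0,0],"angular": [0,0,0],"grip": 1},{"slide": [-0.1,0,0],"angular": [0,0,0],"grip": 1},{"slide": [-0.2,0,0],"angular": [0,0,0],"grip": 1},{"slide": [-0.2,0,-0.5],"angular": [0,0,0],"grip": 1},{"slide": [-0.2,0,-0.5],"angular": [0,0,0],"grip": 1},{"slide": [-0.2,0,-0.5],"angular": [0,0,0],"grip": 1},{"slide": [-0.2,0,-0.5],"angular": [0,0,0],"grip": 1},{"slide": [-0.2,0,-0.5],"angular": [0,0,0],"grip": 1}]}}

```text
time: 17.35
tool_pos: [520.2, -66.8, 227.0]
ee_rot: [2.353, 2.081, 0.001]
wrist_force: [-0.8, -0.0, -0.1]
opening: 0.001
gripper_force: 0.0
```

```bash
python3 - <<'E'
from h import *
s=cam('scene'); im=np.array(s['img'])
cv2.imwrite('pics/s6.png',cv2.convertScaleAbs(cv2.resize(im[200:280,290:400][:,:,::-1],None,fx=6,fy=6,interpolation=cv2.INTER_CUBIC),alpha=1.6))
E
```

```text
(no output)
```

View pics/s6.png

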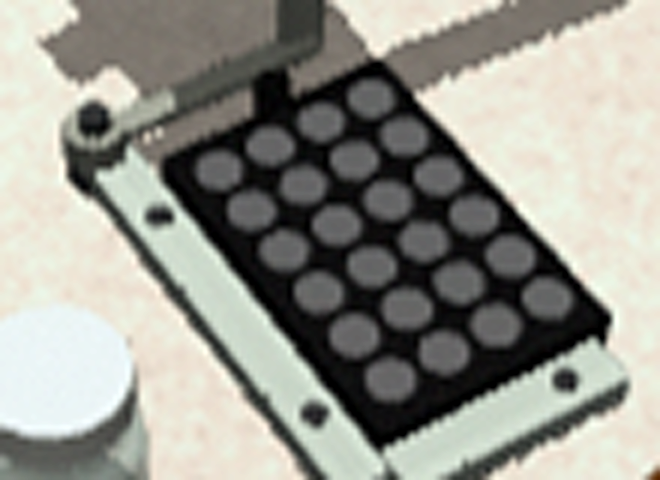

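The pad (crop 270,100) rests against the plate's end, the plate is flush on both rails, and the robot is clear. I'll hand it in.

```bash
python3 -c "
from station import ticket; print(ticket.finish_job())"
```

```text
the job is handed in; nothing more can be done
None
```

The job is handed in at about 17 s of the 64 s: the last picture shows the plate square against both rails, the retainer's pad on its end and the robot clear. The hand-in returned no verdict, and I did not re-measure the bystanders.

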